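# Set the sculptor's turntable to fast and start it

## Robot

A 6-joint arm with a two-finger parallel gripper is mounted at the origin on the work surface. World frame = base frame: x ahead of the robot, y to its left, z up, the work surface at z = 0. Lengths are in m, angles in degrees, forces in N, time in s.
With the tool pointing down it reaches from about 0.35 to 0.875 m from the base axis. Payload 4.2 kg.
Tool frame: the origin (TCP) lies at the very end of the fingers, on their centre line; the grasp point (between the pads) lies 19 mm behind it (r.grip_point_offset is the distance from the TCP to the grasp point, in m); z points along the fingers, y is the line along which they close (so a half turn about z gives the same grasp; the last joint's range is limited). The gripper opens to 87 mm and grips with 3 to 60 N. Pads are 19 mm wide; open, the fingers measure 117 mm over their backs; the gripper's body (75 mm by 190 mm) begins 51 mm behind the grasp point.
Start: joints at [-48.209, 22.042, 0.453, 0, -68.411, -14.817], TCP at [0.284, -0.557, 0.223] pointing down, gripper open.
Joint ranges: [-179.83, 179.83], [-69.29, 118.12], [-61.27, 80.66], [-181.25, 117.63], [-171.15, -9.14], [-177.46, 177.46]. Speed limits (degrees/s): [159.86, 159.86, 180, 180, 180, 180].

## Interface

Orientations are given as a 3x3 rotation matrix whose columns are the frame's x, y, z axes.
In Python, from station import r, cams gives the robot as it stands. The module is installed in compiled form; this text tells all that it offers.
- The arm moves only by the shell command python3 -m handwheel 'ROWS'. ROWS is JSON, a list that holds one entry, the list of rows, each a list of 7 numbers: the turn, a rotation vector about the tool's x, y, z in units of 6 degrees (1.0 is 6 degrees), then the shift along the tool's x, y, z in m, then the finger opening in m, from 0 to 0.087. In form: [[[ax, ay, az, x, y, z, jaw], ...]]. A call has 1 to 12 rows; each row shifts and turns the commanded pose from where the row before left it, along the tool's axes as they then stand; what a row does not reach is not made up. A row lasts 1/10 s, in which the tool goes at most 50 mm and 8.59 degrees, less where a joint would pass 70% of its speed; a pose out of reach is approached as far as the arm can. A call with a gripper value outside its range is refused whole. The fingers move at their own pace and stop on an object; the grip force is fixed at half the most. Time passes only in rows, so rows that do not move let the fingers close. It gives the time, the measured TCP pose, the force, the opening and the grip force at its end, in the units of the state.
- r.sense(): the state, without advancing time (a new reading comes with each control period).
- cams.capture(name): name is "side" or "top"; returns the picture (400x640x3 uint8, red, green, blue); there is no depth.
- cams.get_calibration(name): a dict with "camera_matrix" (3x3 intrinsics, pixels), "rvec" (rotation vector, rad) and "tvec" (3), from world to camera coordinates, as OpenCV has them. Camera axes: x right, y down, z forward; pixel columns grow to the right and rows downward; lengths in m; the calibration is good to about 2 mm. A picture is of the moment at which its call begins. get_calibration takes no time and is no camera call.
- r.finish_job(): hands the job in; it is judged then, once.
The state is a dict: "time_s": time; "joints": joint angles; "joint_velocities": joint speeds; "effort": joint torques, N m; "tcp_pos": TCP position; "ee_rot": TCP orientation; "wrist_force": force on the tool from outside, world axes, zero at the start; "moment": the same for the moment, N m; "gripper_width": opening from 0.0 (shut) to 1.0 (fully open); "gripper_force": force on a finger pad.
Only numpy, scipy, OpenCV 4.12 (cv2) and the standard library are available. Lean on these libraries where they do the work, as an engineer would, in place of code of your own. Each camera call takes 0.05 s, during which the arm holds its last target. There are 200 camera calls.

## Task

Set the turntable to its fast speed and start it: with the fingertips push its speed lever away from the robot, past the first click, all the way to the second position at the far end of its slot, and only then press the larger round button fully down and let it come up again. Only push and press: do not pinch the lever's grip, do not press the smaller button, do not pick up anything, and leave the figurine and everything else where it stands.

Things in the scene. Friction and masses are not known exactly. Their poses are not given: they have to be found in the camera images.
- machine: Grey motor-driven sculptor's turntable, fixed. Origin at table height under the centre of its console, a box 250 (x) x 270 (y) mm, deck 60 mm above the table. x points to its far edge (from the robot, turned by up to 0.45 rad), y left, z up. A wooden platter 230 mm across, top 60 mm up, centred at (0, -255) mm, carries a figurine.
- speed_lever (a joint): Lever travel in m along the machine's +x, away from the robot: 0 = off (starts at 0 to 0.003, loose), 0.030 = first click, slow, 0.056 = second position, fast, hard against the end stop. Springs hold it in each; leaving one takes a push of up to about 10 N, then it jumps by itself to the next, off the finger. It stays in the click where it is left; past about 0.046 it seats itself at 0.056.
- lever_top (a point): Middle of the top of the lever's black upright grip, in the slot along the middle of the deck: a block 24 mm along the slot, 28 mm across, underside 68 mm and top 106 mm above the table, at machine x = travel - 0.028 m, y = 0. Its near (pushing) face is 12 mm before this point. The deck before it is clear for 80 mm.
- start (a joint): Travel in m of the start button, downward: 0 = up, 0.006 = fully down, about 5 N; springs back.
- start_top (a point): Centre of the top of the start button: the LARGER of two round grey buttons in black housings on the left of the deck, 34 mm across, its top 82 mm above the table. They stand 85 mm left of the slot, one 45 mm nearer the robot than the deck's middle, one 45 mm farther; which is which varies.
- light (a joint): Travel in m of the lamp button, downward: 0 = up, 0.005 = fully down, about 4 N. Not to be pressed.
- light_top (a point): Centre of the top of the lamp button, the SMALLER of the two round grey buttons, 18 mm across, its top 81 mm above the table.
- figurine: Loose terracotta gnome figurine, 76 mm across, 138 mm tall, standing on the platter (top 198 mm above the table); origin at its underside.
- pot: Loose small paint jar, 34 mm across, 38 mm tall, standing on the deck beyond the lever, about 90 mm past the middle of the deck and 30 mm to its right; origin at its underside.
- brushes: Loose glass with brushes, 72 mm across, 160 mm tall with the brushes, on the table beyond the console's left; origin at its underside.
- ruler: Loose steel ruler, 30 x 300 x 4 mm, lying on the table before the machine.
- spectacles: Loose brown spectacles, 135 mm wide, 8 mm high, lying on the table left of the console.
- pepper: Loose terracotta pepper on a foot, 60 mm across, 131 mm tall, on the table beyond the machine; origin at its underside.
- sanding_block: Loose round cork sanding block, 44 mm across, 28 mm high, on the table left of and before the console.

How it is judged (in metres and radians):
On the way, in this order (a step that is already met when the one before it is completed fails the run):
1. the speed lever is pushed past the first click to the second position (within 3 mm of the end stop) and stays there (value of joint speed_lever above 0.053 m), for 0.2 s.
2. the start button is pressed (down by more than 4 mm of its 6 mm) (value of joint speed_lever above 0.053 m and value of joint start above 0.004 m).
3. the start button has come up again (value of joint start below 0.0015 m), for 0.1 s.
At the end, for the whole second after the job is handed in: The speed lever is within 3 mm of its far end stop (second position), the start button has been pressed after that and is up again (within 1.5 mm), the smaller button is up, the figurine stands upright and still, and every loose thing is within 20 mm of where it was (value of joint speed_lever above 0.053 m and value of joint each of start, light below 0.0015 m and linear speed of figurine below 0.02 m/s and angle between figurine's own z axis and vertical below 0.1 rad and distance of each of figurine, pot, brushes, ruler, spectacles, pepper, sanding_block from where it was at the start of the episode below 0.02 m); the robot touches nothing.
It fails at once if the start button is pressed (over 2 mm) while the lever is not in the second position (value of joint start above 0.002 m and not (value of joint speed_lever above 0.053 m)).
It fails at once if the smaller button is pressed by over 2 mm (value of joint light above 0.002 m).
It fails at once if the lever's grip is pinched: the fingers press on its near and far halves at once with over 1.5 N each (contact force between the fingers and speed_lever_c2 above 1.5 N and contact force between the fingers and speed_lever_c3 above 1.5 N).
It fails at once if a loose thing is lifted, knocked or moved by over 20 mm (distance of any of figurine, pot, brushes, ruler, spectacles, pepper, sanding_block from where it was at the start of the episode above 0.02 m).
It also fails if it takes over 38 s, if anything falls off the work surface, if the arm or the gripper's body presses on something with over 40 N, if the wrist force passes 120 N, or if a joint passes its speed limit or range.

## Working session

There is one attempt and no reset: what is moved stays moved. The work goes in short steps, Python scripts to look and compute and a shell command to move; the robot and the scene stay as the last step left them, time stands still between calls to the robot, and variables do not carry over. Pictures are saved under pics/ and viewed, at most 10 in all, crops included, and the job is handed in when it is done.

```bash
mkdir -p pics; python3 - <<'E'
from station import r,cams
import cv2
for n in("top","side"):
    cv2.imwrite(f"pics/{n}0.png",cams.capture(n)[:,:,::-1]); c=cams.get_calibration(n); print(n,c)
s=r.sense();print(s['tcp_pos'],s['ee_rot'],s['gripper_width'],s['time_s'])
E
```

```text
top {'camera_matrix': array([[505.9128381 ,   0.        , 326.09746923],
       [  0.        , 505.9128381 , 180.78638688],
       [  0.        ,   0.        ,   1.        ]]), 'rvec': array([ 2.1229501 , -2.10518333,  0.18655125]), 'tvec': array([0.11101698, 0.57237829, 1.13544227])}
side {'camera_matrix': array([[402.06269028,   0.        , 320.71582359],
       [  0.        , 402.06269028, 204.96959064],
       [  0.        ,   0.        ,   1.        ]]), 'rvec': array([ 0.12682611, -2.85263742,  1.24173366]), 'tvec': array([0.57158589, 0.04994443, 0.89654235])}
[ 0.28327842 -0.55654042  0.22158266] [[-8.91281826e-01 -4.53448773e-01 -9.57355598e-04]
 [-4.53449772e-01  8.91280294e-01  1.65582333e-03]
 [ 1.02441122e-04  1.90991792e-03 -9.99998171e-01]] 1.0006322987386762 0.1
```

View pics/top0.png

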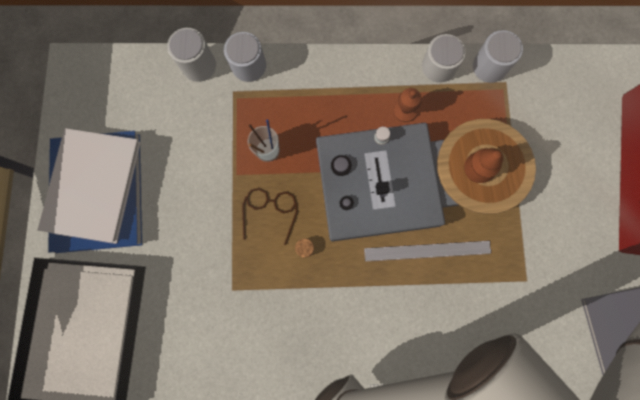

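View pics/side0.png

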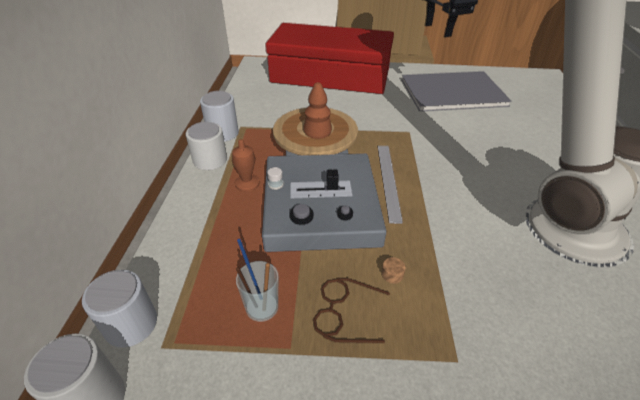

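Top view: the larger (start) button is the far one at about (341,165) and the lamp button is near at (346,203). The lever grip is at (382,188), the jar at (382,135), and the console corners at about (317,137), (427,124), (443,226) and (330,240).

```bash
cat >h.py <<'E'
import numpy as np,cv2
from station import r,cams
def ray(n,uv,z):
    c=cams.get_calibration(n);R=cv2.Rodrigues(c['rvec'])[0];o=-R.T@c['tvec'].ravel()
    d=R.T@np.linalg.inv(c['camera_matrix'])@np.array([*uv,1.]);return o+d*(z-o[2])/d[2]
def proj(n,p):
    c=cams.get_calibration(n);return cv2.projectPoints(np.array([p],float),c['rvec'],c['tvec'],c['camera_matrix'],None)[0].ravel()
E
python3 - <<'E'
from h import *
im=cv2.imread("pics/top0.png")
print("cam",ray("top",(326,181),0.06))
for uv in[(317,137),(427,124),(443,226),(330,240)]:print(ray("top",uv,.06).round(4))
for n,uv,z in[("start",(341,165),.08),("light",(346,203),.08),("lever",(382,188),.1)]:print(n,ray("top",uv,z).round(4))
m=((im.max(2)<55)*255).astype('uint8');m[:, :310]=0;m[:115]=0;m[245:]=0;m[:,450:]=0
k,l,s,c=cv2.connectedComponentsWithStats(m)
for i in range(1,k):
    if s[i,4]>20:print(s[i],c[i].round(1),ray("top",c[i],.08).round(4))
a=cv2.resize(im[115:250,300:460],None,fx=4.5,fy=4.5,interpolation=2)
b=cv2.resize(cv2.imread("pics/side0.png")[140:255,250:395],None,fx=5,fy=5,interpolation=2)
cv2.imwrite("pics/a.png",a[:600]);cv2.imwrite("pics/b.png",b[:600])
E
```

```text
cam [0.5700882 0.1159773 0.06     ]
[0.6769 0.1385 0.06  ]
[ 0.7106 -0.1242  0.06  ]
[ 0.4666 -0.154   0.06  ]
[0.4323 0.1054 0.06  ]
start [0.6043 0.0812 0.08  ]
light [0.5153 0.0694 0.08  ]
lever [ 0.5472 -0.0112  0.1   ]
[331 156  21  20 153] [342.3 166.5] [0.6008 0.0783 0.08  ]
[376 159  13  36 161] [381.4 184.7] [ 0.5585 -0.0118  0.08  ]
[340 196  14  14  94] [347.1 202.6] [0.5162 0.067  0.08  ]
```

View pics/a.png

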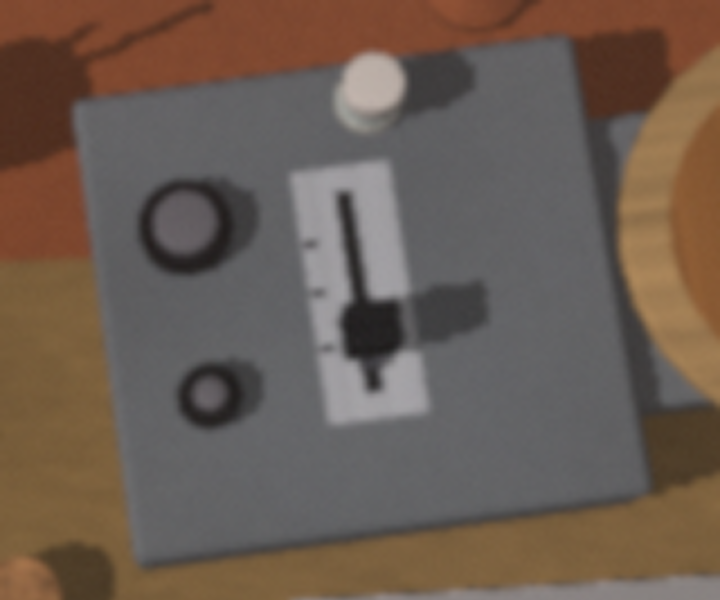

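View pics/b.png

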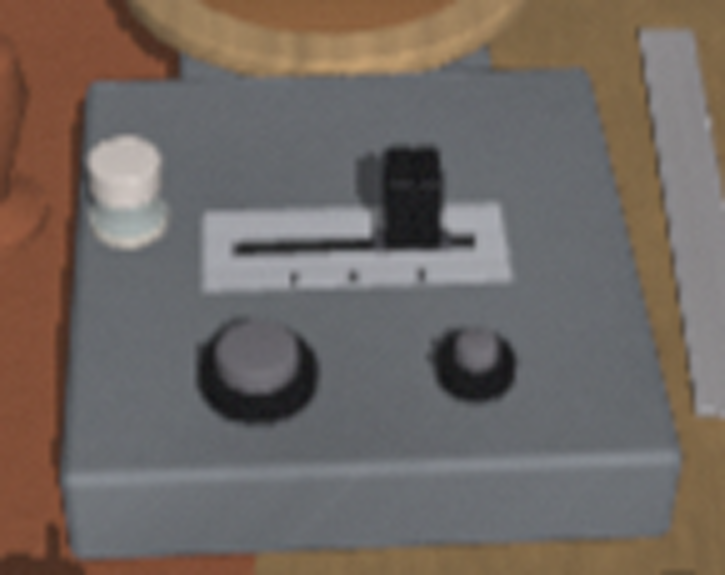

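Pose from the corners: machine origin ≈ (0.572, -0.009), yaw ≈ 7.4°. The predicted start button and lever positions agree with what I saw to 2–3 mm. Next I square the tool to the machine, close the fingers and move in front of the lever at height.

```bash
python3 -m handwheel '[[[0,0,1.09,0,0,0,0],[0,0,1.09,0,0,0,0],[0,0,1.09,0,0,0,0],[0,0,0,-0.02,0.042,0,0],[0,0,0,-0.02,0.042,0,0],[0,0,0,-0.02,0.042,0,0],[0,0,0,-0.02,0.042,0,0],[0,0,0,-0.02,0.042,0,0],[0,0,0,-0.02,0.042,0,0],[0,0,0,-0.02,0.042,0,0],[0,0,0,-0.02,0.042,0,0],[0,0,0,0,0,0,0]]]'
cat >>h.py <<'E'
O=np.array([.5716,-.0086,0]);Y=np.radians(7.4);M=np.array([[np.cos(Y),-np.sin(Y),0],[np.sin(Y),np.cos(Y),0],[0,0,1]])
def st():
    s=r.sense();R=np.array(s['ee_rot']);p=np.array(s['tcp_pos'])
    print('t',s['time_s'],'machine tcp',(M.T@(p-O)).round(4),'F',(M.T@np.array(s['wrist_force'])).round(1),'w',s['gripper_width']);print((M.T@R).round(3))
E
python3 -c "from h import *;st()"
```

```text
time_s: 1.3
tcp_pos: [0.4003, -0.1993, 0.2226]
ee_rot: [[-0.991, -0.135, 0.001], [-0.135, 0.991, 0.001], [-0.001, 0.001, -1.0]]
wrist_force: [0.9, -0.3, 0.5]
gripper_width: 0.029
gripper_force: 0.0
t 1.3 machine tcp [-0.1944 -0.167   0.2226] F [ 0.9 -0.4  0.5] w 0.02872040106318039
[[-1.    -0.006  0.001]
 [-0.006  1.     0.001]
 [-0.001  0.001 -1.   ]]
```

```bash
python3 -m handwheel '[[[0,0,0,-0.021,0.033,0,0],[0,0,0,-0.021,0.034,0,0],[0,0,0,-0.021,0.033,0,0],[0,0,0,-0.021,0.034,0,0],[0,0,0,-0.02,0.034,0,0],[0,0,0,0,0,0.03,0],[0,0,0,0,0,0.03,0],[0,0,0,0,0,0.03,0],[0,0,0,0,0,0.02,0],[0,0,0,0,0,0.02,0],[0,0,0,0,0,0.013,0],[0,0,0,0,0,0,0]]]'
python3 - <<'E'
from h import *
st()
im=cams.capture("top")[:,:,::-1];im2=cams.capture("side")[:,:,::-1]
a=cv2.resize(im[115:250,300:460],None,fx=2.5,fy=2.5);b=cv2.resize(im2[100:255,235:395],(400,338))
cv2.imwrite("pics/c.png",np.hstack([a,b[:a.shape[0]]] if a.shape[0]<=338 else [a[:338],b]))
E
```

```text
time_s: 2.5
tcp_pos: [0.4792, -0.0242, 0.0775]
ee_rot: [[-0.992, -0.127, -0.005], [-0.127, 0.992, -0.001], [0.005, -0.0, -1.0]]
wrist_force: [-0.2, 0.0, 0.0]
gripper_width: 0.003
gripper_force: 0.0
t 2.5 machine tcp [-0.0937 -0.0036  0.0775] F [-0.2  0.   0. ] w 0.0033344563191286683
[[-1.     0.002 -0.005]
 [ 0.002  1.    -0.   ]
 [ 0.005 -0.    -1.   ]]
```

View pics/c.png

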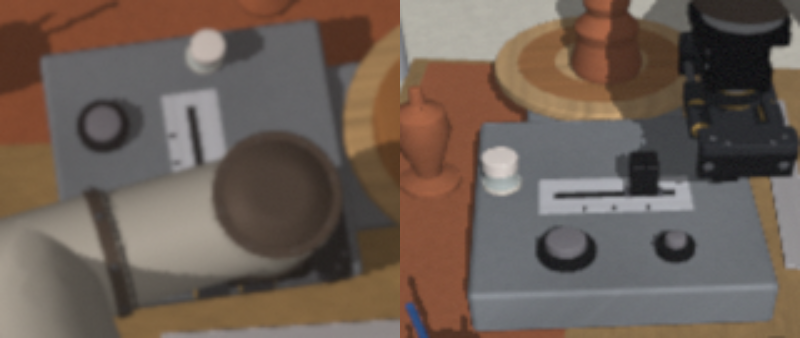

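The side view shows the closed fingertips at about (745,165), in front of the lever grip at (645,175), and everything else is untouched. I centre the tool on the slot and push in steps.

```bash
python3 -m handwheel '[[[0,0,0,-0.01,0.0018,0,0],[0,0,0,-0.01,0.0018,0,0],[0,0,0,-0.01,0,0,0],[0,0,0,-0.005,0,0,0],[0,0,0,-0.005,0,0,0],[0,0,0,-0.004,0,0,0],[0,0,0,-0.004,0,0,0],[0,0,0,-0.004,0,0,0],[0,0,0,-0.004,0,0,0],[0,0,0,-0.004,0,0,0]]]'; python3 -c "from h import *;st()"; python3 -m handwheel '[[[0,0,0,-0.004,0,0,0],[0,0,0,-0.004,0,0,0],[0,0,0,-0.003,0,0,0],[0,0,0,-0.003,0,0,0]]]';python3 -c "from h import *;st()"
```

```text
time_s: 3.6
tcp_pos: [0.5356, -0.0129, 0.0787]
ee_rot: [[-0.992, -0.127, -0.009], [-0.127, 0.992, -0.001], [0.01, -0.0, -1.0]]
wrist_force: [-6.7, 0.1, 1.2]
gripper_width: 0.009
gripper_force: 3.0
t 3.6 machine tcp [-0.0362  0.0004  0.0787] F [-6.7  1.   1.2] w 0.00911587714881033
[[-1.     0.002 -0.01 ]
 [ 0.002  1.    -0.   ]
 [ 0.01  -0.    -1.   ]]
time_s: 4.0
tcp_pos: [0.5548, -0.0101, 0.0798]
ee_rot: [[-0.992, -0.128, 0.001], [-0.128, 0.992, 0.0], [-0.002, 0.0, -1.0]]
wrist_force: [-0.4, 0.2, 0.5]
gripper_width: 0.005
gripper_force: 0.9
t 4.0 machine tcp [-0.0169  0.0007  0.0798] F [-0.3  0.2  0.5] w 0.00521891543999026
[[-1.     0.001  0.002]
 [ 0.001  1.     0.   ]
 [-0.002  0.    -1.   ]]
```

```bash
python3 -m handwheel '[[[0,0,0,-0.003,0,0,0],[0,0,0,-0.003,0,0,0],[0,0,0,-0.003,0,0,0],[0,0,0,-0.003,0,0,0]]]';python3 -c "from h import *;st()";python3 -m handwheel '[[[0,0,0,-0.003,0,0,0],[0,0,0,-0.003,0,0,0],[0,0,0,0,0,0,0]]]';python3 - <<'E'
from h import *
st()
b=cams.capture("side")[100:255,235:395,::-1];cv2.imwrite("pics/d.png",cv2.resize(b,None,fx=3,fy=3))
E
```

```text
time_s: 4.4
tcp_pos: [0.5623, -0.0094, 0.0789]
ee_rot: [[-0.992, -0.127, -0.008], [-0.127, 0.992, -0.001], [0.008, -0.0, -1.0]]
wrist_force: [-6.2, 0.2, 2.4]
gripper_width: 0.004
gripper_force: 2.8
t 4.4 machine tcp [-0.0093  0.0004  0.0789] F [-6.1  0.9  2.4] w 0.004246838854721604
[[-1.     0.001 -0.008]
 [ 0.001  1.    -0.   ]
 [ 0.008 -0.    -1.   ]]
time_s: 4.7
tcp_pos: [0.5733, -0.0077, 0.0799]
ee_rot: [[-0.992, -0.128, 0.003], [-0.128, 0.992, 0.0], [-0.003, -0.0, -1.0]]
wrist_force: [0.1, -0.1, -0.0]
gripper_width: 0.01
gripper_force: 0.0
t 4.7 machine tcp [0.0018 0.0007 0.0799] F [ 0.1 -0.1 -0. ] w 0.009983338362135809
[[-1.     0.     0.003]
 [ 0.     1.    -0.   ]
 [-0.003 -0.    -1.   ]]
```

View pics/d.png

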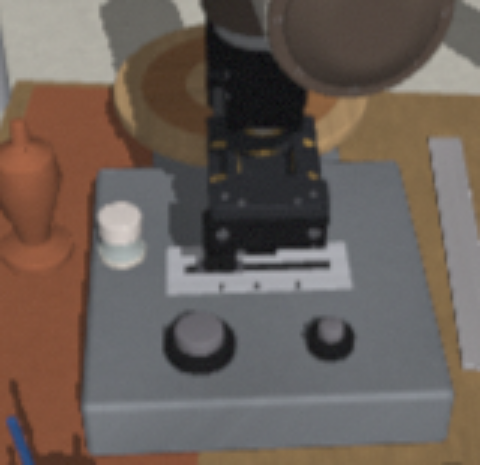

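The lever grip at (222,255) now sits at the last tick and the force is zero, so it has seated. I back off, rise and go above the start button.

```bash
python3 -m handwheel '[[[0,0,0,0.015,0,0,0],[0,0,0,0.015,0,0,0],[0,0,0,0,0,-0.03,0],[0,0,0,0,0,-0.03,0],[0,0,0,0,0,-0.01,0],[0,0,0,-0.018,0.021,0,0],[0,0,0,-0.018,0.021,0,0],[0,0,0,-0.018,0.021,0,0],[0,0,0,-0.019,0.021,0,0],[0,0,0,0,0,0.03,0],[0,0,0,0,0,0.015,0],[0,0,0,0,0,0,0]]]';python3 - <<'E'
from h import *
st()
b=cams.capture("side")[100:255,235:395,::-1];cv2.imwrite("pics/e.png",cv2.resize(b,None,fx=3,fy=3))
E
```

```text
time_s: 5.95
tcp_pos: [0.6019, 0.0806, 0.1013]
ee_rot: [[-0.992, -0.128, -0.006], [-0.128, 0.992, -0.002], [0.006, -0.001, -1.0]]
wrist_force: [-0.1, -0.1, 0.3]
gripper_width: 0.005
gripper_force: 0.0
t 5.95 machine tcp [0.0415 0.0846 0.1013] F [-0.1 -0.1  0.3] w 0.005079868052555752
[[-1.     0.001 -0.006]
 [ 0.001  1.    -0.001]
 [ 0.006 -0.001 -1.   ]]
```

View pics/e.png

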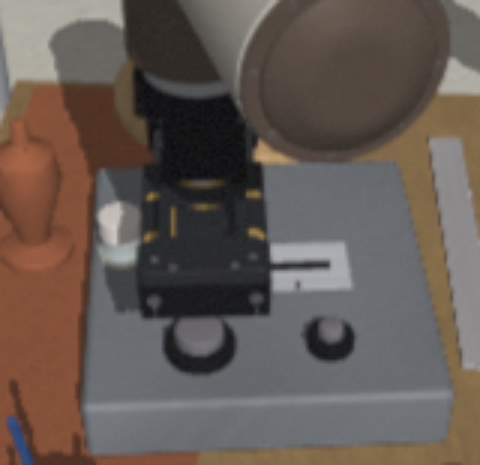

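```bash
python3 -m handwheel '[[[0,0,0,-0.003,0,0.006,0],[0,0,0,0,0,0.006,0],[0,0,0,0,0,0.004,0],[0,0,0,0,0,0.002,0],[0,0,0,0,0,0.002,0],[0,0,0,0,0,0.002,0]]]';python3 -c "from h import *;st()";python3 -m handwheel '[[[0,0,0,0,0,0.002,0],[0,0,0,0,0,0.001,0],[0,0,0,0,0,0.001,0],[0,0,0,0,0,0,0]]]';python3 -c "from h import *;st()"
```

```text
time_s: 6.6
tcp_pos: [0.6066, 0.0812, 0.0827]
ee_rot: [[-0.992, -0.128, 0.0], [-0.128, 0.992, 0.0], [-0.0, 0.0, -1.0]]
wrist_force: [0.1, -0.1, 0.3]
gripper_width: 0.004
gripper_force: 0.0
t 6.6 machine tcp [0.0463 0.0846 0.0827] F [ 0.1 -0.1  0.3] w 0.0037816391736774264
[[-1.     0.001  0.   ]
 [ 0.001  1.     0.   ]
 [-0.     0.    -1.   ]]
time_s: 7.0
tcp_pos: [0.6066, 0.0812, 0.0789]
ee_rot: [[-0.992, -0.128, 0.0], [-0.128, 0.992, -0.0], [-0.0, -0.0, -1.0]]
wrist_force: [-0.9, -0.4, 3.1]
gripper_width: 0.007
gripper_force: 1.7
t 7.0 machine tcp [0.0463 0.0846 0.0789] F [-0.9 -0.3  3.1] w 0.007361440401049136
[[-1.     0.001  0.   ]
 [ 0.001  1.    -0.   ]
 [-0.    -0.    -1.   ]]
```

```bash
python3 -m handwheel '[[[0,0,0,0,0,0.0015,0],[0,0,0,0,0,0.0015,0],[0,0,0,0,0,0.001,0],[0,0,0,0,0,0,0]]]'
```

```text
time_s: 7.4
tcp_pos: [0.6067, 0.0812, 0.0763]
ee_rot: [[-0.992, -0.129, 0.001], [-0.129, 0.992, -0.0], [-0.001, -0.0, -1.0]]
wrist_force: [-4.0, 0.1, 11.5]
gripper_width: 0.002
gripper_force: 5.7
```

The force rose to 11.5 N at z = 0.0763, so the button is on its stop. I lift clear.

```bash
python3 -m handwheel '[[[0,0,0,0,0,-0.005,0],[0,0,0,0,0,-0.015,0],[0,0,0,0,0,-0.03,0],[0,0,0,0,0,-0.04,0],[0,0,0,0,0,-0.04,0],[0,0,0,0.04,0,0,0],[0,0,0,0.04,0,0,0],[0,0,0,0.04,0,0,0],[0,0,0,0.04,0,0,0],[0,0,0,0.03,0,0,0],[0,0,0,0,0,0,0]]]';python3 - <<'E'
from h import *
st()
b=cams.capture("side")[60:340,170:460,::-1];cv2.imwrite("pics/f.png",cv2.resize(b,None,fx=2,fy=2))
E
```

```text
time_s: 8.5
tcp_pos: [0.4144, 0.056, 0.2041]
ee_rot: [[-0.992, -0.128, -0.002], [-0.128, 0.992, 0.001], [0.001, 0.001, -1.0]]
wrist_force: [0.6, 0.6, 0.7]
gripper_width: 0.01
gripper_force: 0.0
t 8.5 machine tcp [-0.1475  0.0843  0.2041] F [0.6 0.6 0.7] w 0.009540386738869922
[[-1.     0.    -0.001]
 [ 0.     1.     0.001]
 [ 0.001  0.001 -1.   ]]
```

View pics/f.png

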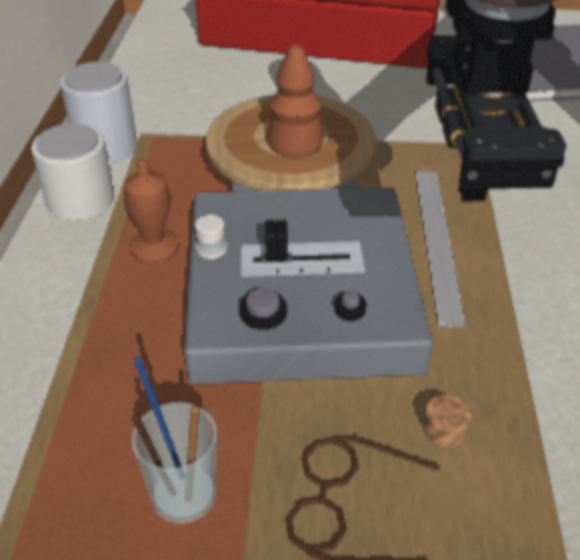

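The lever at (276,245) is at the last tick, both buttons are up and all objects are in place. The robot is clear of everything.

```bash
python3 -c "from station import r;print(r.finish_job())"
```

```text
the job is handed in; nothing more can be done
None
```

I pushed the lever to its second position, then pressed the larger button fully and let it come up. Nothing else looked moved in the last picture, and I handed the job in after about 8.5 s of robot time; no verdict came back.

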